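Feel whether the narrow whetstone has dried

TASK

Three whetstones and a wooden handle blank lie side by side on the low slatted drying rack; feel whether the narrowest whetstone has dried. With the fingertips together, touch its top face lightly close to the end nearer the robot and rest there a moment, lift off, touch it in the same way close to its far end, then withdraw well clear of the stone. Do not shift or lift the stone, and leave the rack and the other loose things untouched.

Things in the scene. Friction and masses are not known exactly. Their poses are not given: they have to be found in the camera images.
- stone_slim: The stone to feel: the narrowest whetstone, a plain slim slab 26 mm wide, 150 mm long and 14 mm thick, lying flat on the rack. Origin at the centre of its underside; x across the width, y along the length, z up. Its length runs roughly away from the robot: the +y end is nearer the robot, the -y end is the far one. It is loose (not fixed to the rack).
- stone_green: Whetstone, 60 x 180 x 20 mm, loose on the rack, to be left alone. Origin at the centre of its underside, y along the length.
- stone_brown: Whetstone, 64 x 200 x 24 mm, loose on the rack, to be left alone. Origin at the centre of its underside, y along the length.
- handle_blank: Octagonal wooden knife-handle blank (not a stone), 25 x 132 x 25 mm, loose on the rack, to be left alone. Origin at the centre of its underside, y along the length.
- rack: Low wooden drying rack, fixed: four slats (each 20 mm wide, 350 mm long along y) on two runners, 170 mm (x) by 350 mm (y). Origin at the centre of its underside on the bench; the slat tops, on which the four things lie, are 30 mm above it. The four things lie across the slats in places 80 mm apart, in any order, with at least 20 mm free on either side of the narrow stone.
- enamel_cup: Enamel cup, 98 x 76 x 76 mm, standing at the front right of the bench, to be left alone. Origin at its underside.
- screwdriver: Screwdriver, 202 mm long, lying left of the rack, in front of the tool case, to be left alone. Origin under its middle.
- tape_roll: Roll of tape, 89 mm across, 24 mm high, to be left alone. Origin at the centre of its underside.
- scrub_brush: Wooden scrub brush, 41 x 156 x 26 mm, to be left alone. Origin at the centre of its underside.

How it is judged:
On the way, in this order (a step that is already met when the one before it is completed fails the run):
1. the fingertips touch the narrow stone near its near end (more than 35 mm from its middle) (contact force between the fingers and stone_slim above 0.3 N and y of the grasp point in the frame of stone_slim above 0.035 m), for 0.2 s.
2. the fingers are lifted off the stone (contact force between the fingers and stone_slim below 0.05 N), for 0.1 s.
3. the fingertips touch the narrow stone near its far end (more than 35 mm from its middle) (contact force between the fingers and stone_slim above 0.3 N and y of the grasp point in the frame of stone_slim below -0.035 m), for 0.2 s.
At the end, for the whole second after the job is handed in: The narrow stone lies still on the rack within 10 mm of where it was, the fingers are drawn at least 80 mm away from it, and every other thing is within 10 mm of where it was (distance of each of stone_slim, stone_green, stone_brown, handle_blank, enamel_cup, screwdriver, tape_roll, scrub_brush from where it was at the start of the episode below 0.01 m and angle between stone_slim's own z axis and vertical below 0.12 rad and linear speed of stone_slim below 0.01 m/s and distance between the grasp point and stone_slim above 0.08 m); the robot touches nothing.
It fails at once if the narrow stone is pressed hard (more than 30 N) (contact force between any of the arm, the fingers and stone_slim above 30 N).
It fails at once if the narrow stone is shifted more than 10 mm, lifted or tipped (distance of stone_slim from where it was at the start of the episode above 0.01 m or height (world z) of stone_slim above 0.04 m or angle between stone_slim's own z axis and vertical above 0.12 rad).
It fails at once if the rack or another thing on the rack or bench is touched by the robot (contact force between any of the fingers, the arm and stone_green above 0.5 N or contact force between any of the fingers, the arm and stone_brown above 0.5 N or contact force between any of the fingers, the arm and handle_blank above 0.5 N or contact force between any of the fingers, the arm and enamel_cup above 0.5 N or contact force between any of the fingers, the arm and screwdriver above 0.5 N or contact force between any of the fingers, the arm and tape_roll above 0.5 N or contact force between any of the fingers, the arm and scrub_brush above 0.5 N or contact force between any of the fingers, the arm and rack above 0.5 N).
It fails at once if another thing on the rack or bench is shifted more than 10 mm (distance of any of stone_green, stone_brown, handle_blank, enamel_cup, screwdriver, tape_roll, scrub_brush from where it was at the start of the episode above 0.01 m).
It also fails if it takes over 42 s, if anything falls off the work surface, if the arm or the gripper's body presses on something with over 40 N, if the wrist force passes 120 N, or if a joint passes its speed limit or range.

ROBOT

A 6-joint arm with a two-finger parallel gripper is mounted at the origin on a cart in front of the work surface, level with it; the furniture and walls round the work are solid. World frame = base frame: x ahead of the robot, y to its left, z up, the work surface at z = 0. Lengths are in m, angles in rad, forces in N, time in s.
With the tool pointing down it reaches from about 0.35 to 0.775 m from the base axis. Payload 5.5 kg.
Tool frame: the origin (TCP) lies between the finger pads; the fingertips stand env.nose_length ahead of it and the grasp point (between the pads) lies 8 mm behind it (env.nose_length is the distance from the TCP to the fingertips, in m); z points along the fingers, y is the direction in which the jaws open and shut (so a half turn about z gives the same grasp; the last joint's range is limited). The gripper opens to 85 mm and grips with 20 to 120 N. Pads are 22 mm wide; open, the fingers measure 114 mm over their backs; the gripper's body (76 mm by 85 mm) begins 54 mm behind the grasp point. The pads swing forward as they close: fully open they stand 13 mm farther back than shut.
Start: joints at [1.035, 0.313, 0.046, 1.304, 0, 1.431], TCP at [0.222, 0.531, 0.242] pointing down, gripper open.
Joint ranges: [-2.76, 2.76], [-0.86, 1.69], [-1.03, 1.26], [-2.2, 2.34], [-1.47, 1.5], [-3.14, 3.14]. Speed limits (rad/s): [2.57, 2.57, 3.14, 3.14, 3.14, 3.14].

INTERFACE

Orientations are given as a unit quaternion [w, x, y, z].
In Python, from workcell import env gives the robot as it stands. The module is installed in compiled form; this text tells all that it offers.
- The arm moves only by the shell command python3 -m creep 'ROWS' [FORCE]. ROWS is a JSON object of lists of equal length, an entry for each row: "hand": the finger opening in mm, from 0 to 85.4; "delta_pos": the shift along the tool's x, y, z scaled (see below), a list of three; "turn": the turn about the tool's z scaled (see below). In form: {"hand": [hand, ...], "delta_pos": [[dx, dy, dz], ...], "turn": [turn, ...]}. A call has exactly 5 rows; each row shifts and turns the commanded pose from where the row before left it, along the tool's axes as they then stand; what a row does not reach is not made up. The controller multiplies each number of a shift by 0.8 m and each number of a turn by 5 degrees. A row lasts 1/12 s, in which the tool goes at most 41.7 mm and 7.16 degrees, less where a joint would pass 70% of its speed; a pose out of reach is approached as far as the arm can. A call with a number of a shift or a turn outside -1 to 1 is refused whole. A call with a gripper value outside its range is refused whole. The fingers move at their own pace and stop on an object; FORCE is the grip in N (left out, the last holds). Time passes only in rows, so rows that do not move let the fingers close, or fill a call up. It gives the time, the measured TCP pose, the force and the opening at its end, in the units of the state.
- env.get_state(): the state, without advancing time (a new reading comes with each control period).
- env.read_camera(name): name is "side" or "top"; returns a dict with "pixels" (480x640x3 uint8, red, green, blue), "depth" (480x640 float32, m along the optical axis (not along the pixel's ray), 0 where there is no reading), "fx", "fy", "cx", "cy" (pixels), "origin" and "orientation" of the camera in the world. Camera axes: x right, y down, z forward; pixel columns grow to the right and rows downward; lengths in m; the calibration is good to about 2 mm. A picture is of the moment at which its call begins.
- env.hand_in(): hands the job in, once; it reports no verdict.
Trained networks look in the newest picture that a camera, given by its name, has taken for a name from the list of things; names that differ only in an ending like _2 or _b are one class to them, and where a whole thing is asked for, a point or a joint stands for the part that bears it (a point fixed in the world has none). Each returns a list of dicts, best first, with "score" (0 to 1); they miss things now and then, are a little off and sometimes report something else, mostly with a low value. They report only what shows in the picture. A call takes as long as a camera call.
- env.find_in(camera, target): "location" ([row, column] in pixels, amid what is visible of it).
- env.pinpoint(camera, target): "location" ([row, column] in pixels: a listed point, or the origin of a listed thing).
The state is a dict: "clock": time; "joint_pos": joint angles; "qvel": joint speeds; "tau": joint torques, N m; "tcp_pos": TCP position; "orientation": TCP orientation; "wrist_force": force on the tool from outside, world axes, zero at the start; "ft_torque": the same for the moment, N m; "finger_gap": finger opening in m.
Only numpy, scipy, OpenCV 4.12 (cv2) and the standard library are available. Lean on these libraries where they do the work, as an engineer would, in place of code of your own. Each camera call takes 0.05 s, during which the arm holds its last target.

## Working session

There is one attempt and no reset: what is moved stays moved. The work goes in short steps, Python scripts to look and compute and a shell command to move; the robot and the scene stay as the last step left them, time stands still between calls to the robot, and variables do not carry over. Pictures are saved under pics/ and viewed, and the job is handed in when it is done.

```bash
mkdir -p pics
cat > h.py <<'E'
from workcell import env
import numpy as np, cv2
from scipy.spatial.transform import Rotation as R
def rot(q): return R.from_quat([q[1],q[2],q[3],q[0]]).as_matrix()
def cam(n): return env.read_camera(n)
def cloud(c):
    d=c["depth"]; v,u=np.mgrid[:480,:640]
    P=np.stack([(u-c["cx"])*d/c["fx"],(v-c["cy"])*d/c["fy"],d],-1)
    return P@rot(c["orientation"]).T+np.array(c["origin"])
E
python3 - <<'E'
from h import *
s=env.get_state(); print(s, env.nose_length)
for n in("top","side"):
    c=cam(n); cv2.imwrite(f"pics/{n}0.png",c["pixels"][:,:,::-1]); print(n,c["origin"],c["orientation"],c["fx"])
    np.save(n+"_cl.npy",cloud(c)); P=cloud(c)
    for t in("stone_slim","stone_green","stone_brown","handle_blank","rack"):
        for r in env.find_in(n,t)[:2]:
            i,j=map(int,r["location"]); print(n,t,r,P[i,j].round(3))
E
```

```text
{'clock': 0.0, 'joint_pos': array([ 1.03538421e+00,  3.14011620e-01,  4.49592296e-02,  1.30356906e+00,
       -4.87048040e-05,  1.43119739e+00]), 'qvel': array([-0.00102116,  0.00126246,  0.00066431,  0.00037323, -0.00090704,
       -0.00059768]), 'tau': array([ 6.78647011e-04, -4.80629253e+01,  2.98532581e+01,  1.93809491e-02,
       -3.91684644e-04, -1.27899713e-05]), 'tcp_pos': array([0.22146554, 0.53010897, 0.24139437]), 'orientation': array([-2.79202280e-04,  1.96617112e-01,  9.80479922e-01, -8.69142861e-04]), 'wrist_force': array([-0.28724776, -0.0648968 , -0.10536723]), 'ft_torque': array([ 0.04729512,  0.04525176, -0.03271066]), 'finger_gap': 0.0855339408759659} 0.011
top [0.41839554 0.04826081 1.3566898 ] [ 0.02053987 -0.70576295  0.70753725 -0.02945872] 570.1721370001089
top stone_slim {'location': [220.7, 458.0], 'score': 0.81} [ 0.546 -0.286  0.042]
top stone_green {'location': [220.2, 421.9], 'score': 0.86} [ 0.546 -0.199  0.047]
top stone_brown {'location': [223.8, 350.8], 'score': 0.62} [ 0.538 -0.034  0.052]
top handle_blank {'location': [227.3, 389.1], 'score': 0.72} [ 0.529 -0.124  0.053]
top rack {'location': [230.9, 437.5], 'score': 0.77} [ 0.524 -0.239  0.029]
top rack {'location': [211.6, 239.7], 'score': 0.47} [0.57  0.225 0.024]
side [0.36133528 1.23030703 0.96631813] [ 0.03674135 -0.05743115  0.89420273 -0.44244007] 501.6988576290025
side stone_slim {'location': [201.1, 332.8], 'score': 0.54} [ 0.54  -0.295  0.009]
side stone_green {'location': [208.9, 329.5], 'score': 0.66} [ 0.537 -0.186  0.049]
side stone_brown {'location': [236.3, 324.1], 'score': 0.77} [ 0.533 -0.02   0.053]
side handle_blank {'location': [221.9, 328.4], 'score': 0.63} [ 0.531 -0.109  0.049]
side rack {'location': [245.5, 326.4], 'score': 0.73} [ 0.527 -0.021  0.017]
side rack {'location': [348.7, 286.2], 'score': 0.44} [0.575 0.401 0.005]
```

View pics/top0.png

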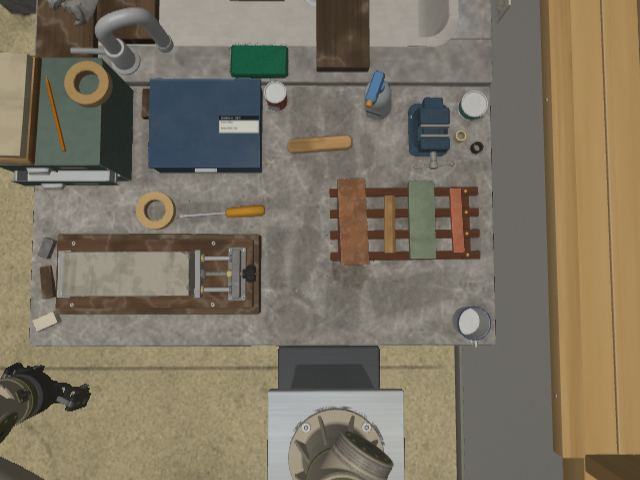

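View pics/side0.png

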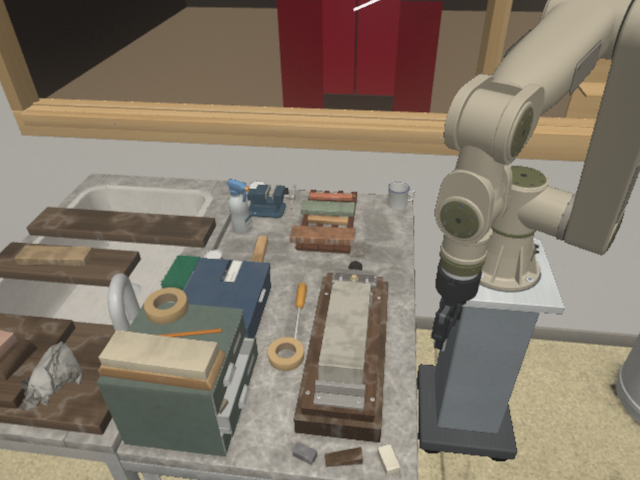

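Run:
```python
import numpy as np,cv2
P=np.load("top_cl.npy")
m=np.zeros((480,640),bool); m[170:275,444:475]=1
m&=(P[...,2]>.037)&(P[...,2]<.055)
n,l,st,ce=cv2.connectedComponentsWithStats(m.astype(np.uint8))
k=1+np.argmax(st[1:,4]);print(st)
q=P[l==k]
r=cv2.minAreaRect((q[:,:2]*1000).astype(np.float32));print(r,cv2.boxPoints(r),np.percentile(q[:,2],[5,50,95]))
# tall things
z=P[...,2]; 
b=(P[...,0]>.1)&(P[...,0]<.9)&(abs(P[...,1])<.6)&(z>.06)
n,l,st,ce=cv2.connectedComponentsWithStats(b.astype(np.uint8))
for k in range(1,n):
    if st[k,4]>30: a=P[l==k]; print(st[k],a.min(0).round(3),a.max(0).round(3))
```

```text
[[     0      0    640    480 306478]
 [   450    189     15     64    719]
 [   445    194      1      1      1]
 [   445    211      1      1      1]
 [   463    210      1      1      1]]
((544.7469482421875, -282.8244323730469), (147.77171325683594, 27.67251205444336), 1.7760539054870605) [[ 470.46777 -271.28476]
 [ 471.32544 -298.944  ]
 [ 619.0261  -294.3641 ]
 [ 618.16846 -266.70486]] [0.03819695 0.04238683 0.04686026]
[  540    37   100   403 36114] [ 0.1  -0.6   0.06] [0.9   0.048 1.357]
[  41   57   87  129 9796] [0.418 0.048 0.06 ] [0.866 0.6   1.357]
[364  71  28  43 859] [ 0.418 -0.128  0.06 ] [0.847 0.048 1.357]
[  148    78   113    95 10199] [0.418 0.048 0.074] [0.871 0.422 1.357]
[264  81  23  24 418] [0.418 0.048 0.061] [0.866 0.163 1.357]
[418  97  32  32 857] [ 0.418 -0.26   0.06 ] [0.83  0.048 1.357]
[418 135  37  35 701] [ 0.418 -0.269  0.06 ] [0.737 0.048 1.357]
[   62   236   196    76 13189] [0.339 0.048 0.06 ] [0.509 0.6   1.357]
[457 307  34  39 244] [ 0.261 -0.346  0.06 ] [0.418 0.048 1.357]
[   0  363   91   81 3649] [0.179 0.048 0.242] [0.418 0.595 1.357]
[336 431  27  18 340] [ 0.1   -0.041  0.19 ] [0.418 0.048 1.357]
[  0 457  44  23 548] [0.183 0.364 0.665] [0.209 0.416 0.711]
```

The pictures show the slim stone as the red slab at the right end of the rack (top view cols 450–465, rows 189–253). It measures 148 x 28 mm with its top at about 0.042, against a nominal 150 x 26 mm and 0.044. Its centre is near (0.545, -0.283), and it is turned about 1.8° from the x axis. First I'll close the fingers and turn to align with it.

```bash
python3 -m creep '{"hand":[0,0,0,0,0],"delta_pos":[[0,0,0],[0,0,0],[0,0,0],[0,0,0],[0,0,0]],"turn":[-1,-1,-1,-1,-0.9]}' 20
python3 - <<'E'
from h import *
s=env.get_state();M=rot(s["orientation"]);print(M.round(3),s["joint_pos"])
P=np.load("top_cl.npy");k=(P[...,0]>.15)&(P[...,0]<.66)&(P[...,1]>-.36)&(P[...,1]<.45)&(P[...,2]<1)
print(P[k][:,2].max())
for t in ([.49,-.2845,.15],[.49,-.2845,.055],[.60,-.281,.055]): print((M.T@(np.array(t)-s["tcp_pos"])).round(4), (M.T@(np.array(t)-s["tcp_pos"])/.8).round(4))
E
```

```text
clock: 1.02
tcp_pos: [0.2217, 0.5306, 0.2424]
orientation: [0.0, -0.018, 1.0, 0.0]
wrist_force: [-1.1, -0.3, -0.2]
finger_gap: 0.0253
[[-0.999 -0.036  0.   ]
 [-0.036  0.999  0.   ]
 [-0.     0.    -1.   ]] [1.03538734e+00 3.13139183e-01 4.61543534e-02 1.30360498e+00
 1.61902361e-05 9.99311498e-01]
0.7111742073494507
[-0.2387 -0.8243  0.0923] [-0.2984 -1.0303  0.1153]
[-0.2387 -0.8243  0.1873] [-0.2983 -1.0303  0.2341]
[-0.3487 -0.8247  0.1873] [-0.4359 -1.0309  0.2341]
```

```bash
python3 -m creep '{"hand":[0,0,0,0,0],"delta_pos":[[-0.03,-0.03,0],[-0.03,-0.03,0],[-0.03,-0.03,0],[-0.03,-0.03,0],[-0.03,-0.03,0]],"turn":[0,0,0,0,0]}'
python3 -m creep '{"hand":[0,0,0,0,0],"delta_pos":[[-0.03,-0.03,0],[-0.03,-0.03,0],[-0.03,-0.03,0],[-0.03,-0.03,0],[-0.03,-0.03,0]],"turn":[0,0,0,0,0]}'
python3 -m creep '{"hand":[0,0,0,0,0],"delta_pos":[[0,-0.04,0],[0,-0.04,0],[0,-0.04,0],[0,-0.04,0],[0,-0.04,0]],"turn":[0,0,0,0,0]}'
python3 -m creep '{"hand":[0,0,0,0,0],"delta_pos":[[0,-0.04,0],[0,-0.04,0],[0,-0.04,0],[0,-0.04,0],[0,-0.04,0]],"turn":[0,0,0,0,0]}'
```

```text
clock: 1.43
tcp_pos: [0.3463, 0.4134, 0.2425]
orientation: [0.0, -0.016, 1.0, 0.0]
wrist_force: [0.7, -0.1, 0.9]
finger_gap: -0.0001
clock: 1.85
tcp_pos: [0.4703, 0.297, 0.2425]
orientation: [0.0, -0.016, 1.0, 0.0]
wrist_force: [-0.1, 0.4, 0.4]
finger_gap: 0.0003
clock: 2.27
tcp_pos: [0.4742, 0.1369, 0.2424]
orientation: [0.0, -0.016, 1.0, 0.0]
wrist_force: [0.6, 0.1, 0.5]
finger_gap: -0.0002
clock: 2.68
tcp_pos: [0.4793, -0.023, 0.2426]
orientation: [0.0, -0.016, 1.0, -0.0]
wrist_force: [0.8, -0.2, -0.5]
finger_gap: -0.0002
```

```bash
python3 -m creep '{"hand":[0,0,0,0,0],"delta_pos":[[0,-0.04,0],[0,-0.04,0],[0,-0.04,0],[0,-0.04,0],[0,-0.04,0]],"turn":[0,0,0,0,0]}'
python3 -m creep '{"hand":[0,0,0,0,0],"delta_pos":[[0,-0.04,0],[0,-0.04,0],[0,-0.03,0],[0,-0.02,0],[0,0,0]],"turn":[0,0,0,0,0]}'
cat > off.py <<'E'
from h import *
s=env.get_state();M=rot(s["orientation"]);print(s["tcp_pos"].round(4),s["wrist_force"].round(2),s["finger_gap"],s["joint_pos"].round(2))
for t in ([.49,-.2845,.08],[.60,-.281,.08]): print((M.T@(np.array(t)-s["tcp_pos"])/.8).round(4))
E
python3 off.py
python3 - <<'E'
from h import *
c=cam("top"); cv2.imwrite("pics/top1.png",cv2.resize(c["pixels"][150:350,330:560,::-1],None,fx=3,fy=3,interpolation=2)[:600,:800]); 
c=cam("side"); cv2.imwrite("pics/side1.png",c["pixels"][:,:,::-1])
E
```

```text
clock: 3.1
tcp_pos: [0.4843, -0.1831, 0.2425]
orientation: [0.0, -0.016, 1.0, -0.0]
wrist_force: [0.2, 0.0, 0.3]
finger_gap: 0.0002
clock: 3.52
tcp_pos: [0.4878, -0.2884, 0.2418]
orientation: [0.0, -0.014, 1.0, -0.0]
wrist_force: [-0.5, 0.3, 0.7]
finger_gap: -0.0001
[ 0.4878 -0.2884  0.2418] [-0.53  0.35  0.71] -9.443064870004392e-05 [-0.68  0.3   0.02  1.3  -0.   -0.7 ]
[-0.0029  0.0049  0.2023]
[-0.1404  0.0054  0.2023]
```

View pics/side1.png

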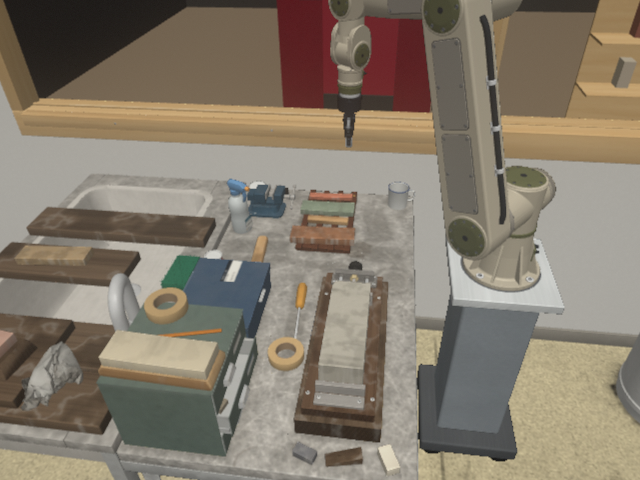

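View pics/top1.png

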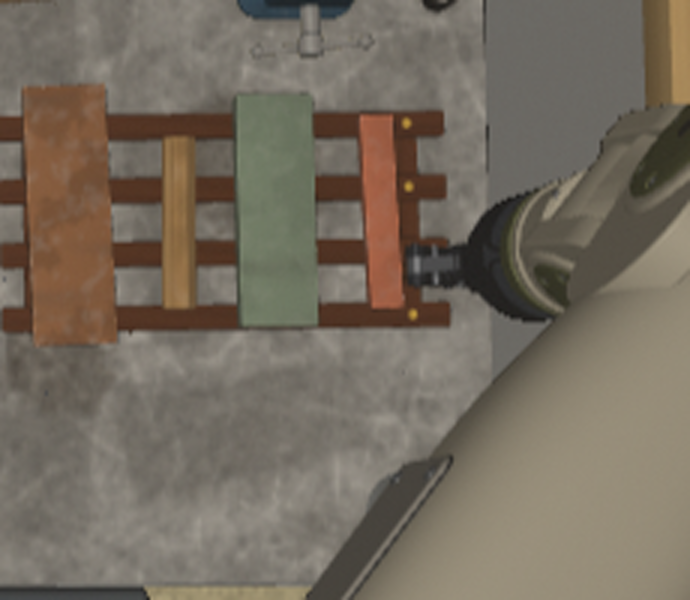

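The side view shows the closed fingers above the rack (tip near row 145, col 349). The top view shows the tip at about (238, 468), with the offset parallax would give at this height. I'll lower to about 25 mm above the stone and check again.

```bash
python3 -m creep '{"hand":[0,0,0,0,0],"delta_pos":[[-0.003,0.005,0.04],[0,0,0.04],[0,0,0.04],[0,0,0.04],[0,0,0.035]],"turn":[0,0,0,0,0]}'
python3 off.py
python3 - <<'E'
from h import *
c=cam("top"); cv2.imwrite("pics/top2.png",cv2.resize(c["pixels"][180:280,420:540,::-1],None,fx=6,fy=6,interpolation=2)[:600,:800]); P=cloud(c)
k=(P[...,2]>.06)&(P[...,2]<.12)&(P[...,0]>.44)&(P[...,0]<.56)&(P[...,1]<-.2)&(P[...,1]>-.34)
print(P[k][:20].round(3), len(P[k]),np.median(P[k],0))
c=cam("side"); cv2.imwrite("pics/side2.png",cv2.resize(c["pixels"][120:260,240:420,::-1],None,fx=4,fy=4,interpolation=2));P=cloud(c)
k=(P[...,2]>.06)&(P[...,2]<.1)&(P[...,0]>.44)&(P[...,0]<.56)&(P[...,1]<-.2)&(P[...,1]>-.34)
print(len(P[k]),np.median(P[k],0),P[k].min(0),P[k].max(0))
E
```

```text
clock: 4.03
tcp_pos: [0.4897, -0.2789, 0.0848]
orientation: [-0.0, -0.017, 1.0, 0.0]
wrist_force: [0.2, 0.6, 0.5]
finger_gap: 0.0001
[ 0.4897 -0.2789  0.0848] [0.15 0.6  0.53] 0.00014158944254799477 [-0.66  0.39 -0.25  0.94  0.   -0.69]
[-0.0001 -0.007   0.006 ]
[-0.1377 -0.0073  0.006 ]
[[ 0.479 -0.273  0.078]
 [ 0.479 -0.274  0.085]] 2 [ 0.47894424 -0.27331131  0.08161793]
51 [ 0.4848035  -0.26574809  0.08529012] [ 0.47420891 -0.2766461   0.06451384] [ 0.49542856 -0.25234245  0.09953108]
```

View pics/top2.png

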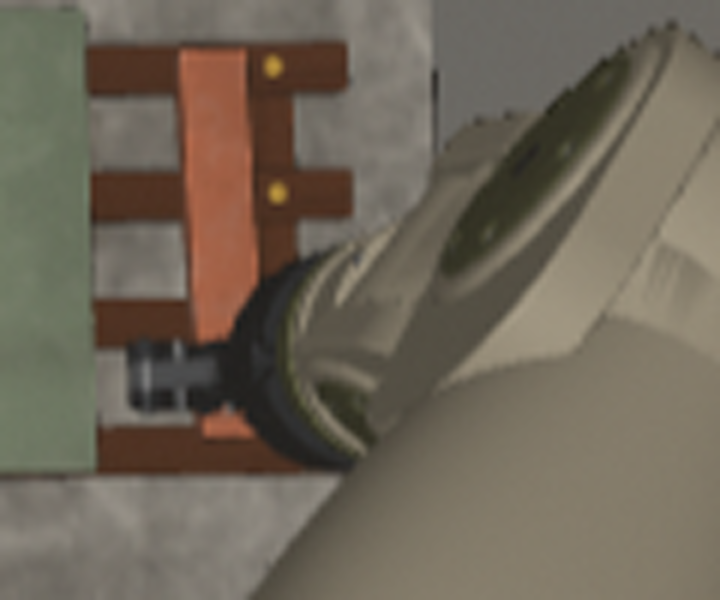

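View pics/side2.png

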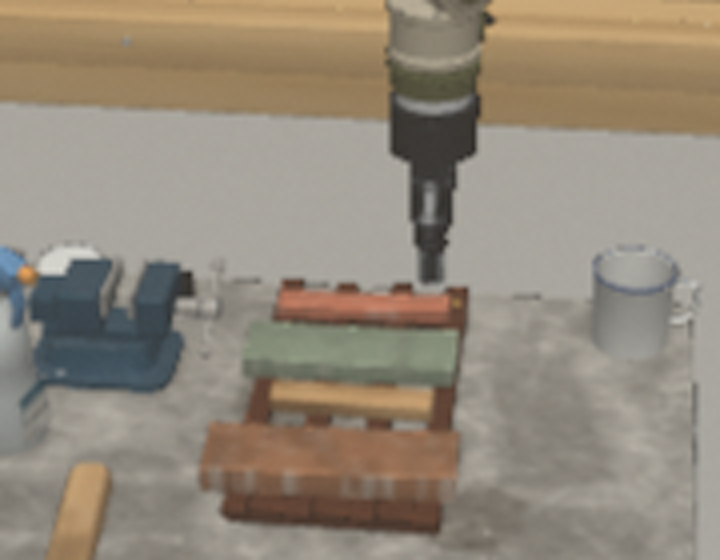

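```bash
python3 off.py
python3 - <<'E'
from h import *
c=cam("top");P=cloud(c)
for r in range(236,250,2): print(r,[tuple(P[r,k].round(3)) for k in range(440,460,3)])
# stone refit incl. side camera
c=cam("side");P=cloud(c)
v=cv2.cvtColor(c["pixels"],cv2.COLOR_RGB2HSV)
q=P[190:205,305:365].reshape(-1,3); q=q[(q[:,2]>.038)&(q[:,2]<.05)]
print(len(q),cv2.minAreaRect((q[:,:2]*1000).astype(np.float32)),np.median(q,0))
print(env.pinpoint("side","stone_slim")[:2])
E
python3 off.py
```

```text
[ 0.487  -0.2771  0.082 ] [-0.26 -0.09 -0.4 ] 4.398446162065319e-05 [-0.66  0.39 -0.25  0.94  0.   -0.69]
[-0.0034 -0.0094  0.0024]
[-0.141  -0.0097  0.0014]
236 [(np.float64(0.51), np.float64(-0.246), np.float64(0.028)), (np.float64(0.509), np.float64(-0.252), np.float64(0.033)), (np.float64(0.51), np.float64(-0.261), np.float64(0.027)), (np.float64(0.509), np.float64(-0.267), np.float64(0.031)), (np.float64(0.509), np.float64(-0.271), np.float64(0.041)), (np.float64(0.509), np.float64(-0.279), np.float64(0.039)), (np.float64(0.497), np.float64(-0.243), np.float64(0.209))]
238 [(np.float64(0.505), np.float64(-0.247), np.float64(0.026)), (np.float64(0.496), np.float64(-0.222), np.float64(0.164)), (np.float64(0.496), np.float64(-0.23), np.float64(0.16)), (np.float64(0.497), np.float64(-0.237), np.float64(0.156)), (np.float64(0.504), np.float64(-0.271), np.float64(0.042)), (np.float64(0.495), np.float64(-0.242), np.float64(0.188)), (np.float64(0.493), np.float64(-0.242), np.float64(0.211))]
240 [(np.float64(0.492), np.float64(-0.217), np.float64(0.161)), (np.float64(0.492), np.float64(
[... 1675 characters left out ...]
t64(0.475), np.float64(-0.222), np.float64(0.164)), (np.float64(0.475), np.float64(-0.229), np.float64(0.162)), (np.float64(0.475), np.float64(-0.236), np.float64(0.158)), (np.float64(0.476), np.float64(-0.247), np.float64(0.141)), (np.float64(0.474), np.float64(-0.243), np.float64(0.181)), (np.float64(0.473), np.float64(-0.244), np.float64(0.204))]
303 ((544.1112060546875, -253.6111602783203), (168.61428833007812, 87.55902862548828), 7.174339771270752) [ 0.54714795 -0.26872435  0.04403231]
[{'location': [198.1, 336.2], 'score': 0.8}]
[ 0.491  -0.2809  0.088 ] [ 0.63 -0.16  1.33] -0.00015469823222225959 [-0.66  0.39 -0.24  0.94  0.   -0.69]
[ 0.0014 -0.0044  0.01  ]
[-0.1361 -0.0046  0.0102]
```

```bash
python3 -m creep '{"hand":[0,0,0,0,0],"delta_pos":[[0,0,0],[0,0,0],[0,0,0],[0,0,0],[0,0,0]],"turn":[0,0,0,0,0]}'
python3 - <<'E'
from h import *
for i in range(8):
    cam("top"); s=env.get_state(); print(s["clock"],s["tcp_pos"].round(4),s["joint_pos"].round(4),s["wrist_force"].round(2))
E
```

```text
clock: 4.7
tcp_pos: [0.4903, -0.2816, 0.0869]
orientation: [0.0, -0.016, 1.0, -0.0]
wrist_force: [-0.2, -0.4, -0.1]
finger_gap: -0.0001
4.75 [ 0.4902 -0.2815  0.0867] [-6.633e-01  3.876e-01 -2.439e-01  9.387e-01  1.000e-04 -6.950e-01] [-0.21  0.39 -0.94]
4.8 [ 0.4901 -0.2814  0.0865] [-6.633e-01  3.877e-01 -2.441e-01  9.386e-01  1.000e-04 -6.950e-01] [-0.58  0.28  0.03]
4.85 [ 0.49   -0.2814  0.0864] [-6.633e-01  3.879e-01 -2.443e-01  9.386e-01  1.000e-04 -6.949e-01] [-0.5   0.22  0.56]
4.9 [ 0.49   -0.2813  0.0863] [-6.633e-01  3.880e-01 -2.443e-01  9.385e-01  1.000e-04 -6.949e-01] [ 0.63 -1.1  -0.79]
4.95 [ 0.49   -0.2813  0.0862] [-6.633e-01  3.881e-01 -2.443e-01  9.386e-01  1.000e-04 -6.950e-01] [ 0.53  0.12 -0.05]
5.0 [ 0.49   -0.2813  0.0862] [-6.633e-01  3.881e-01 -2.444e-01  9.385e-01  1.000e-04 -6.950e-01] [ 0.19  0.19 -0.19]
5.05 [ 0.49   -0.2813  0.0862] [-6.632e-01  3.882e-01 -2.444e-01  9.384e-01  1.000e-04 -6.950e-01] [ 0.39 -0.71 -0.66]
5.1 [ 0.49   -0.2813  0.0862] [-6.632e-01  3.882e-01 -2.444e-01  9.385e-01  1.000e-04 -6.950e-01] [0.15 0.03 0.34]
```

```bash
python3 -m creep '{"hand":[0,0,0,0,0],"delta_pos":[[0,-0.003,0.008],[0,0,0.008],[0,0,0.006],[0,0,0.004],[0,0,0.002]],"turn":[0,0,0,0,0]}'
python3 -m creep '{"hand":[0,0,0,0,0],"delta_pos":[[0,0,0],[0,0,0],[0,0,0],[0,0,0],[0,0,0]],"turn":[0,0,0,0,0]}'
```

```text
clock: 5.52
tcp_pos: [0.4896, -0.2833, 0.0628]
orientation: [-0.001, -0.016, 1.0, 0.001]
wrist_force: [0.1, -0.4, 0.5]
finger_gap: 0.0001
clock: 5.93
tcp_pos: [0.4904, -0.2838, 0.0642]
orientation: [0.0, -0.016, 1.0, -0.0]
wrist_force: [-0.1, -0.1, -0.0]
finger_gap: 0.0002
```

```bash
python3 -m creep '{"hand":[0,0,0,0,0],"delta_pos":[[0,0,0.002],[0,0,0.002],[0,0,0.002],[0,0,0.001],[0,0,0.001]],"turn":[0,0,0,0,0]}'
python3 -m creep '{"hand":[0,0,0,0,0],"delta_pos":[[0,0,0],[0,0,0],[0,0,0],[0,0,0],[0,0,0]],"turn":[0,0,0,0,0]}'
python3 - <<'E'
from h import *
c=cam("side"); cv2.imwrite("pics/side3.png",cv2.resize(c["pixels"][160:240,290:390,::-1],None,fx=7,fy=7,interpolation=2))
E
```

```text
clock: 6.35
tcp_pos: [0.4901, -0.2836, 0.0572]
orientation: [-0.0, -0.016, 1.0, 0.0]
wrist_force: [0.1, -1.0, -0.4]
finger_gap: -0.0001
clock: 6.77
tcp_pos: [0.4902, -0.2837, 0.0576]
orientation: [0.0, -0.016, 1.0, 0.0]
wrist_force: [0.7, 1.1, -1.6]
finger_gap: -0.0001
```

View pics/side3.png

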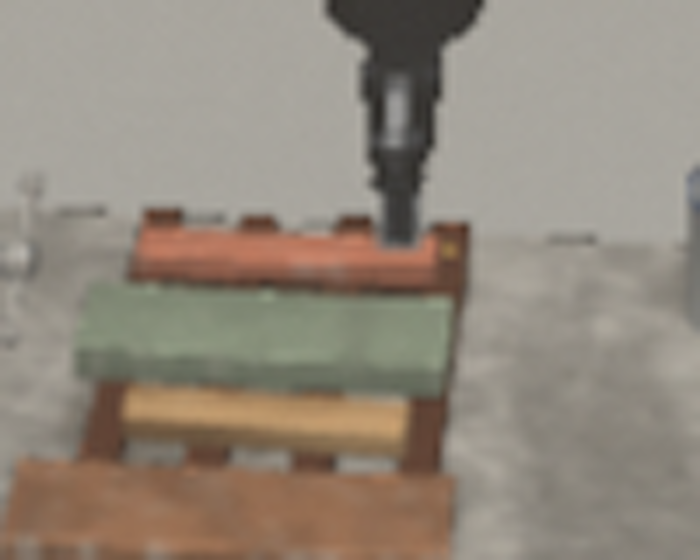

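The zoomed side view has the tips (about col 400, row 240) just above the stone's top near its near end, roughly 55 mm from the middle. I'll go down slowly.

```bash
python3 -m creep '{"hand":[0,0,0,0,0],"delta_pos":[[0,0,0.001],[0,0,0.001],[0,0,0],[0,0,0],[0,0,0]],"turn":[0,0,0,0,0]}'
```

```text
clock: 7.23
tcp_pos: [0.4902, -0.2837, 0.0559]
orientation: [0.0, -0.016, 1.0, 0.0]
wrist_force: [0.2, -0.4, -0.3]
finger_gap: 0.0001
```

```bash
python3 -m creep '{"hand":[0,0,0,0,0],"delta_pos":[[0,0,0.001],[0,0,0],[0,0,0],[0,0,0],[0,0,0]],"turn":[0,0,0,0,0]}'
```

```text
clock: 7.65
tcp_pos: [0.4902, -0.2837, 0.0551]
orientation: [0.0, -0.016, 1.0, 0.0]
wrist_force: [-0.2, 0.5, 0.2]
finger_gap: -0.0002
```

```bash
python3 -m creep '{"hand":[0,0,0,0,0],"delta_pos":[[0,0,0.0006],[0,0,0],[0,0,0],[0,0,0],[0,0,0]],"turn":[0,0,0,0,0]}'
```

```text
clock: 8.07
tcp_pos: [0.4902, -0.2837, 0.055]
orientation: [0.0, -0.016, 1.0, -0.0]
wrist_force: [-1.7, 1.8, 5.6]
finger_gap: 0.0002
```

```bash
python3 -m creep '{"hand":[0,0,0,0,0],"delta_pos":[[0,0,0.0006],[0,0,0],[0,0,0],[0,0,0],[0,0,0]],"turn":[0,0,0,0,0]}'
```

```text
clock: 8.48
tcp_pos: [0.4902, -0.2837, 0.055]
orientation: [0.0, -0.016, 1.0, -0.0]
wrist_force: [-2.9, 0.8, 8.0]
finger_gap: -0.0003
```

There is contact: 5.6 N, then 8 N, held steady for over 0.4 s. I'll lift off.

```bash
python3 -m creep '{"hand":[0,0,0,0,0],"delta_pos":[[0,0,-0.004],[0,0,-0.008],[0,0,-0.01],[0,0,-0.01],[0,0,-0.004]],"turn":[0,0,0,0,0]}'
python3 -m creep '{"hand":[0,0,0,0,0],"delta_pos":[[0,0,0],[0,0,0],[0,0,0],[0,0,0],[0,0,0]],"turn":[0,0,0,0,0]}'
python3 off.py
python3 - <<'E'
from h import *
c=cam("side"); cv2.imwrite("pics/side4.png",cv2.resize(c["pixels"][160:240,290:390,::-1],None,fx=7,fy=7,interpolation=2))
E
```

```text
clock: 8.9
tcp_pos: [0.4909, -0.2843, 0.0845]
orientation: [0.001, -0.016, 1.0, -0.001]
wrist_force: [0.5, -0.2, -0.0]
finger_gap: -0.0
clock: 9.32
tcp_pos: [0.4899, -0.2835, 0.0825]
orientation: [-0.0, -0.016, 1.0, 0.0]
wrist_force: [0.8, 0.2, 0.3]
finger_gap: 0.0004
[ 0.4899 -0.2835  0.0825] [0.8  0.19 0.28] 0.00035339738593008214 [-0.67  0.39 -0.25  0.93  0.   -0.7 ]
[-0.0001 -0.0013  0.0031]
[-0.1377 -0.0012  0.003 ]
```

View pics/side4.png

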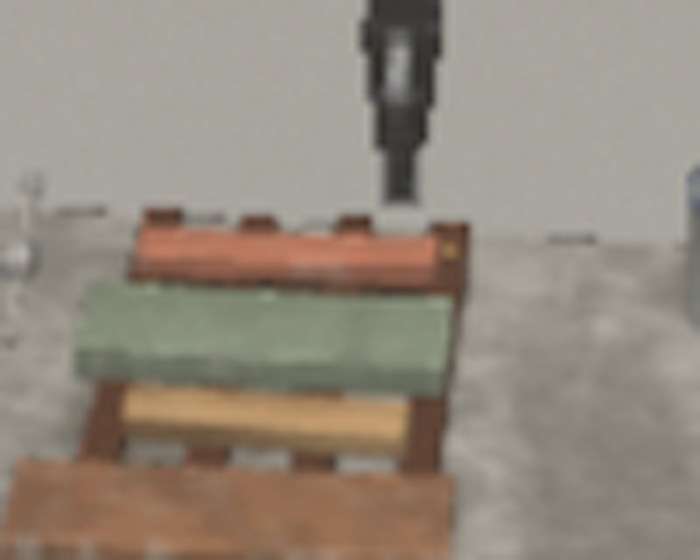

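The tips are clear at about (189, 347), and the stone is where it was. Next is the far end.

```bash
python3 -m creep '{"hand":[0,0,0,0,0],"delta_pos":[[-0.02,0,0],[-0.035,0,0],[-0.035,-0.001,0],[-0.03,0,0],[-0.015,0,0]],"turn":[0,0,0,0,0]}'
python3 -m creep '{"hand":[0,0,0,0,0],"delta_pos":[[0,0,0],[0,0,0],[0,0,0],[0,0,0],[0,0,0]],"turn":[0,0,0,0,0]}'
python3 off.py
```

```text
clock: 9.78
tcp_pos: [0.6008, -0.281, 0.0826]
orientation: [0.001, -0.016, 1.0, -0.0]
wrist_force: [0.3, -0.3, -0.5]
finger_gap: 0.0001
clock: 10.2
tcp_pos: [0.5971, -0.2811, 0.083]
orientation: [-0.0, -0.016, 1.0, 0.0]
wrist_force: [-0.8, -0.3, -0.1]
finger_gap: -0.0002
[ 0.5971 -0.2811  0.083 ] [-0.81 -0.27 -0.11] -0.0001605775867604634 [-0.56  0.56  0.02  1.04 -0.   -0.59]
[ 0.134  -0.      0.0038]
[-0.0036  0.0001  0.0038]
```

Contact should again be near z = 0.055, so I'll go down 25 mm to 0.058.

```bash
python3 -m creep '{"hand":[0,0,0,0,0],"delta_pos":[[0,0,0.006],[0,0,0.006],[0,0,0.006],[0,0,0.004],[0,0,0.002]],"turn":[0,0,0,0,0]}'
python3 -m creep '{"hand":[0,0,0,0,0],"delta_pos":[[0,0,0.001],[0,0,0.001],[0,0,0.001],[0,0,0.001],[0,0,0]],"turn":[0,0,0,0,0]}'
python3 -m creep '{"hand":[0,0,0,0,0],"delta_pos":[[0,0,0],[0,0,0],[0,0,0],[0,0,0],[0,0,0]],"turn":[0,0,0,0,0]}'
python3 - <<'E'
from h import *
c=cam("side"); cv2.imwrite("pics/side5.png",cv2.resize(c["pixels"][160:240,290:390,::-1],None,fx=7,fy=7,interpolation=2))
E
```

```text
clock: 10.62
tcp_pos: [0.5975, -0.2808, 0.0626]
orientation: [-0.001, -0.016, 1.0, 0.0]
wrist_force: [-0.3, 0.5, 0.7]
finger_gap: -0.0001
clock: 11.03
tcp_pos: [0.5982, -0.2811, 0.0605]
orientation: [0.0, -0.016, 1.0, 0.0]
wrist_force: [0.5, -0.7, -0.8]
finger_gap: -0.0
clock: 11.45
tcp_pos: [0.5981, -0.2811, 0.0606]
orientation: [0.0, -0.016, 1.0, 0.0]
wrist_force: [0.2, -0.1, -0.6]
finger_gap: -0.0001
```

View pics/side5.png

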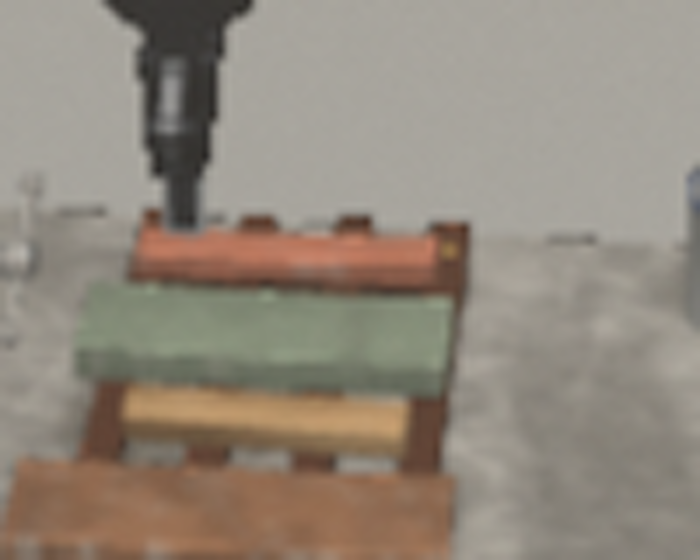

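The tips (about col 182, row 225 of the zoom) are over the far end, roughly 52 mm from the middle and about 5 mm up.

```bash
python3 -m creep '{"hand":[0,0,0,0,0],"delta_pos":[[0,0,0.0015],[0,0,0.0015],[0,0,0.001],[0,0,0.001],[0,0,0]],"turn":[0,0,0,0,0]}'
python3 -m creep '{"hand":[0,0,0,0,0],"delta_pos":[[0,0,0.001],[0,0,0],[0,0,0],[0,0,0],[0,0,0]],"turn":[0,0,0,0,0]}'
```

```text
clock: 11.92
tcp_pos: [0.598, -0.281, 0.0562]
orientation: [-0.0, -0.016, 1.0, 0.0]
wrist_force: [0.2, -0.8, 0.7]
finger_gap: 0.0
clock: 12.33
tcp_pos: [0.5982, -0.2811, 0.0558]
orientation: [0.0, -0.016, 1.0, 0.0]
wrist_force: [0.4, 0.3, 0.5]
finger_gap: 0.0004
```

```bash
python3 -m creep '{"hand":[0,0,0,0,0],"delta_pos":[[0,0,0.0008],[0,0,0],[0,0,0],[0,0,0],[0,0,0]],"turn":[0,0,0,0,0]}'
```

```text
clock: 12.75
tcp_pos: [0.5981, -0.2811, 0.0551]
orientation: [0.0, -0.016, 1.0, 0.0]
wrist_force: [1.3, 0.1, 0.2]
finger_gap: -0.0
```

```bash
python3 -m creep '{"hand":[0,0,0,0,0],"delta_pos":[[0,0,0.0006],[0,0,0],[0,0,0],[0,0,0],[0,0,0]],"turn":[0,0,0,0,0]}'
```

```text
clock: 13.17
tcp_pos: [0.5981, -0.2811, 0.055]
orientation: [0.0, -0.016, 1.0, -0.0]
wrist_force: [-1.6, 0.5, 4.9]
finger_gap: 0.0001
```

```bash
python3 -m creep '{"hand":[0,0,0,0,0],"delta_pos":[[0,0,0.0005],[0,0,0],[0,0,0],[0,0,0],[0,0,0]],"turn":[0,0,0,0,0]}'
```

```text
clock: 13.58
tcp_pos: [0.5981, -0.2811, 0.055]
orientation: [0.0, -0.016, 1.0, -0.0]
wrist_force: [-2.6, 1.2, 6.9]
finger_gap: -0.0002
```

Contact at the far end was 4.9–6.9 N, held. I'll withdraw upward.

```bash
python3 -m creep '{"hand":[0,0,0,0,0],"delta_pos":[[0,0,-0.004],[0,0,-0.01],[0,0,-0.03],[0,0,-0.04],[0,0,-0.04]],"turn":[0,0,0,0,0]}'
python3 -m creep '{"hand":[0,0,0,0,0],"delta_pos":[[0,0,-0.04],[0,0,-0.04],[0,0,-0.02],[0,0,-0.01],[0,0,0]],"turn":[0,0,0,0,0]}'
python3 -m creep '{"hand":[0,0,0,0,0],"delta_pos":[[0,0,0],[0,0,0],[0,0,0],[0,0,0],[0,0,0]],"turn":[0,0,0,0,0]}'
python3 - <<'E'
from h import *
c=cam("side"); cv2.imwrite("pics/side6.png",c["pixels"][:,:,::-1])
c=cam("top");P=cloud(c); cv2.imwrite("pics/top6.png",c["pixels"][:,:,::-1])
E
```

```text
clock: 14.0
tcp_pos: [0.5975, -0.2806, 0.1536]
orientation: [-0.001, -0.016, 1.0, 0.001]
wrist_force: [1.4, -0.8, -0.4]
finger_gap: -0.0
clock: 14.42
tcp_pos: [0.5991, -0.2816, 0.2438]
orientation: [0.002, -0.016, 1.0, -0.001]
wrist_force: [0.6, -0.4, 0.2]
finger_gap: 0.0001
clock: 14.83
tcp_pos: [0.5977, -0.2808, 0.2401]
orientation: [-0.001, -0.016, 1.0, 0.001]
wrist_force: [-0.1, -0.4, -0.1]
finger_gap: 0.0005
```

View pics/side6.png

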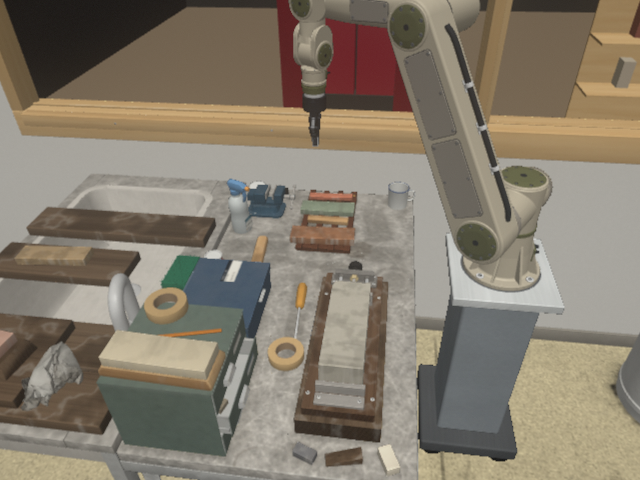

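```bash
python3 - <<'E'
import cv2,numpy as np
a=cv2.imread("pics/side0.png");b=cv2.imread("pics/side6.png")
d=cv2.absdiff(a,b).max(2)
print("rack area side",d[185:255,285:360].max(), (d[185:255,285:360]>30).sum())
a=cv2.imread("pics/top0.png");b=cv2.imread("pics/top6.png");d=cv2.absdiff(a,b).max(2)
for n,(r0,r1,c0,c1) in dict(rackleft=(175,268,328,440),slimvisible=(185,255,445,470),cup=(300,345,450,495),sd=(200,225,130,270)).items(): print(n,(d[r0:r1,c0:c1]>30).sum())
E
python3 off.py
```

```text
rack area side 4 0
rackleft 0
slimvisible 315
cup 1366
sd 0
[ 0.5979 -0.2809  0.2407] [0.4  0.09 0.21] -0.00015996890270906285 [-0.56  0.49  0.3   1.39  0.   -0.59]
[ 0.1348 -0.0003  0.201 ]
[-0.0028 -0.0003  0.2009]
```

The side picture shows the gripper high above the rack (tip near row 143, col 315). The rack area matches the first picture pixel for pixel. The top-view differences at the slim stone and the cup look like the arm standing in front of them, and both are unmoved in the side view.

```bash
python3 -c "
from workcell import env; print(env.hand_in())"
```

```text
the job is handed in; nothing more can be done
None
```

I touched the narrow stone with closed fingertips at both ends, withdrew, and handed the job in at about 15 s of the 42 s allowed. No verdict is reported.

| Touch | Distance from the stone's middle | Wrist force (upward) | Held |
|---|---|---|---|
| Near end | about 55 mm | 5.6–8 N | over 0.4 s |
| Far end | about 53 mm | 4.9–6.9 N | over 0.4 s |

- **Between and after:** I lifted about 27 mm between the touches. At the end I withdrew to a tool height of 0.24 m, about 0.2 m above the stone, with the wrist force back to noise.
- **Last checks:** the side view of the rack before and after shows no change, so the stone, its neighbours and the rack did not move. In the top view, the brown and green stones, the handle blank and the screwdriver area are also unchanged.
- **What disagreed:** the top view differed at the narrow stone and the cup. I put this down to the arm blocking the view. For the narrow stone the side-view comparison confirms it; the cup I only compared by eye.
- **Not compared:** I made no before-and-after comparison for the scrub brush, but the arm did not go near it.

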